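Swing the pivoting drawer unit to its parking plate and settle it

TASK

Swing the heavy drawer unit on its almost frictionless pivot round until the red stripe on its nose stands over the blue plate's white centre line, within the width of the plate, and leave it there standing dead still and untouched for a few seconds. Push it gently with the side of the fingers and brake it the same way: never let it swing fast or run into its end stops, do not touch the clear cover on its top, and leave the tub, the dish and the rubber block where they are.

Things in the scene. Friction and masses are not known exactly. Their poses are not given: they have to be found in the camera images.
- unit (a joint): angle (rad) of the heavy cream drawer unit about its upright pivot; 0: it points along pivot's -x; grows anticlockwise from above; end stops at -1.0 and +1.0. Starts at rest at -0.7 to -0.45, must turn anticlockwise. Nominal mass 5 kg (0.7 to 1.4 times that), nominal inertia about the axis 0.13 kg m2, damping 0.006 N m s/rad (coasts some 20 s), no dry friction, no spring
- pivot: the fixed pivot: a dark steel foot disc of 110 mm diameter and a post of 32 mm diameter, 133 mm high, at the far end of the unit; origin on the pivot axis at the bench top; the unit points along its -x at joint angle 0
- hinge (a point): point on the pivot axis, 112 mm above the bench; turns with the unit: -x points along its centre line to its nose, y across it. The unit reaches from 20 to 270 mm from the axis, is 130 mm thick (flat upright faces 65 mm either side of the centre line, too thick to grip: push it) and its body spans heights 14 to 112 mm
- nose (a point): top edge of the middle of the unit's nose end, where the red stripe is: 270 mm from the pivot axis, 112 mm above the bench
- mark (a point): point on the white centre line of the blue parking plate, 270 mm from the pivot axis: straight below where the nose must stand. The plate is fixed, 60 mm wide, 6 mm thick, runs from 200 to 370 mm from the pivot axis, x axis radial; it lies at a joint angle of 0.15 to 0.5 rad
- cover (a point): clear fragile cover, 210 x 86 x 8 mm, fixed on the unit's top face, set in 22 mm from the long edges; its top is 120 mm above the bench; this point is the centre of its top; do not touch
- tub: bystander: loose white tub with green lid, 88 mm diameter, 100 mm high; origin at the centre of its foot
- dish: bystander: loose steel dish, 150 mm diameter, 30 mm high; origin at the centre of its foot
- rubber: bystander: loose aqua block, 75 x 32 x 34 mm; origin at the centre of its underside
Mind the look-alikes: they are no part of the job. What is shaped like the part that bears mark but brown, grey or pink is not meant.

How it is judged:
On the way:
1. the unit stands still over the plate, untouched, for 3 s (horizontal distance between nose and mark below 0.03 m and velocity of joint unit between -0.03 and 0.03 rad/s and not (contact force between any of the arm, the fingers and unit above 0.1 N)), for 3 s.
At the end, for the whole second after the job is handed in: the nose is within 30 mm (about 0.11 rad) of the plate's centre line and the unit turns slower than 0.03 rad/s, untouched (horizontal distance between nose and mark below 0.03 m and velocity of joint unit between -0.03 and 0.03 rad/s).
It fails at once if the unit swings fast (over 0.8 rad/s) (velocity of joint unit above 0.8 rad/s or velocity of joint unit below -0.8 rad/s).
It fails at once if the unit runs into an end stop (value of joint unit above 0.98 rad or value of joint unit below -0.98 rad).
It fails at once if the unit is shoved hard (over 25 N) (contact force between any of the fingers, the arm and unit above 25 N).
It fails at once if the clear cover is touched (over 1 N) (contact force between any of the fingers, the arm and unit_c1 above 1 N).
It fails at once if a bystander is moved (over 25 mm) (distance of any of tub, dish, rubber from where it was at the start of the episode above 0.025 m).
It also fails if it takes over 46 s, if anything falls off the work surface, if the arm or the gripper's body presses on something with over 40 N, if the wrist force passes 120 N, or if a joint passes its speed limit or range.

ROBOT

A 6-joint arm with a two-finger parallel gripper is mounted at the origin on the work surface. World frame = base frame: x ahead of the robot, y to its left, z up, the work surface at z = 0. Lengths are in m, angles in rad, forces in N, time in s.
With the tool pointing down it reaches from about 0.35 to 0.775 m from the base axis. Payload 7.3 kg.
Tool frame: the origin (TCP) lies midway between the tips of the shut fingers; the grasp point (between the pads) lies 19 mm behind it (tcp_to_grasp is the distance from the TCP to the grasp point, in m); z points along the fingers, y is the line along which they close (so a half turn about z gives the same grasp; the last joint's range is limited). The gripper opens to 92 mm and grips with 3 to 60 N. Pads are 19 mm wide; open, the fingers measure 130 mm over their backs; the gripper's body (75 mm by 190 mm) begins 47 mm behind the grasp point.
Start: joints at [-1.483, 0.342, 1.524, -0, 1.275, -0.146], TCP at [0.122, -0.511, 0.205] pointing down, gripper open.
Joint ranges: [-2.53, 2.53], [-0.77, 2.02], [0.04, 2.7], [-1, 4.14], [0.28, 2.66], [-3.11, 3.11]. Speed limits (rad/s): [2.57, 2.57, 3.14, 3.14, 3.14, 3.14].

INTERFACE

Orientations are given as [roll, pitch, yaw] about the fixed x, y, z axes, in that order (R = Rz(yaw) Ry(pitch) Rx(roll)).
In Python, from cell import observe, read_camera, calibration, hand_in, tcp_to_grasp gives the robot as it stands.
- The arm moves only by the tool send_rows, never from a script. Its argument "targets" is a list of rows, each a list of 5 numbers: the opening, from 0 (shut) to 1 (fully open), then the shift along the world's x, y, z in m, then the turn about the world's z in rad. A call has 1 to 5 rows; each row shifts and turns the commanded pose from where the row before left it; what a row does not reach is not made up. A row lasts 1/10 s, in which the tool goes at most 50 mm and 8.59 degrees, less where a joint would pass 70% of its speed; a pose out of reach is approached as far as the arm can. A call is refused whole if a number of a shift passes 0.05 or a number of a turn 0.15, either way. A call with a gripper value outside its range is refused whole. The fingers move at their own pace and stop on an object; "grip_force" is the grip in N (left out, the last holds). Time passes only in rows, so rows that do not move let the fingers close. It gives the time, the measured TCP pose, the force, the opening and the grip force at its end, in the units of the state.
- observe(): the state, without advancing time (a new reading comes with each control period).
- read_camera(name): name is "side" or "top" or "wrist"; returns (picture, depth): 400x640x3 uint8, red, green, blue; 400x640 float32, m along the optical axis (not along the pixel's ray), 0 where there is no reading.
- calibration(name): a dict with "intrinsics" (3x3 intrinsics, pixels), "k1" (the pictures are not rectified: a ray, as slopes to the right and down, at radius r is drawn at 1 + k1 r^2 times it, then the intrinsics apply), "world_to_cam" (4x4, takes a point from world to camera coordinates); the wrist camera has in their place "hand_eye" (4x4, takes a point from camera to tool coordinates, whose origin is the TCP and whose axes are the flange's). Camera axes: x right, y up, looking along -z (the intrinsics and any distortion apply to the point x, -y, -z); pixel columns grow to the right and rows downward; lengths in m; the calibration is good to about 2 mm. A picture is of the moment at which its call begins: read the wrist's pose just before it. calibration takes no time and is no camera call.
- hand_in(): hands the job in; it is judged then, once.
The state is a dict: "time": time; "qpos": joint angles; "qvel": joint speeds; "joint_efforts": joint torques, N m; "tool_pos": TCP position; "tool_rot": TCP orientation; "contact_force": force on the tool from outside, world axes, zero at the start; "torque": the same for the moment, N m; "opening": finger opening in m; "grip_force": force on a finger pad.
Only numpy, scipy, OpenCV 4.12 (cv2) and the standard library are available. Lean on these libraries where they do the work, as an engineer would, in place of code of your own. Each camera call takes 0.05 s, during which the arm holds its last target. There are 200 camera calls.

## Working session

There is one attempt and no reset: what is moved stays moved. The work goes in short steps, Python scripts to look and compute and a tool call to move; the robot and the scene stay as the last step left them, time stands still between calls to the robot, and variables do not carry over. Pictures are saved under pics/ and viewed, at most 10 in all, crops included, and the job is handed in when it is done.

Besides the shell and the picture viewer there is one more tool, called in YAML: its name, and indented under it one key for each argument. send_rows: Moves the arm, as the interface text tells. Its arguments: {"type":"object","properties":{"targets":{"type":"array","items":{"type":"array","items":{"type":"number"}}},"grip_force":{"type":"number"}},"required":["targets"]}

```bash
ls; mkdir -p pics
python3 - <<'E'
from cell import *
import cv2,numpy as np
np.set_printoptions(precision=4,suppress=True)
s=observe();print(s)
ims=[]
for n in("side","top"):
    p,d=read_camera(n);np.savez(f"pics/{n}0.npz",p=p,d=d);cv2.imwrite(f"pics/{n}0.png",p[:,:,::-1])
    print(n,calibration(n), (d>0).mean())
print(calibration("wrist"))
E
```

```text
pics
{'time': 0.0, 'qpos': array([-1.483 ,  0.3427,  1.525 , -0.    ,  1.2754, -0.146 ]), 'qvel': array([ 0.0002, -0.0004, -0.0006, -0.0005, -0.0004, -0.0012]), 'joint_efforts': array([ -0.0017, -43.1242, -24.4223,   0.0715,   0.0557,  -0.0001]), 'tool_pos': array([ 0.1216, -0.5103,  0.2041]), 'tool_rot': array([-3.1401, -0.0002,  0.2338]), 'contact_force': array([ 0.3266, -0.1693,  0.0871]), 'torque': array([ 0.0525, -0.0311,  0.0072]), 'grip_force': 0.0, 'opening': 0.09176121458516652}
side {'intrinsics': array([[376.0055,   0.    , 326.426 ],
       [  0.    , 376.0055, 197.378 ],
       [  0.    ,   0.    ,   1.    ]]), 'k1': -0.06464909568248553, 'world_to_cam': array([[-0.8598, -0.5105, -0.0091,  0.5441],
       [ 0.3294, -0.5681,  0.7541, -0.3061],
       [-0.3902,  0.6454,  0.6567, -1.1636],
       [ 0.    ,  0.    ,  0.    ,  1.    ]])} 0.9960546875
top {'intrinsics': array([[515.6501,   0.    , 313.3615],
       [  0.    , 515.6501, 198.9442],
       [  0.    ,   0.    ,   1.    ]]), 'k1': 0.039330470705748896, 'world_to_cam': array([[-0.0272, -0.9996,  0.0061,  0.0025],
       [ 0.9918, -0.0263,  0.125 , -0.6273],
       [-0.1248,  0.0094,  0.9921, -1.5526],
       [ 0.    ,  0.    ,  0.    ,  1.    ]])} 0.99597265625
{'intrinsics': array([[325.3666,   0.    , 316.6849],
       [  0.    , 325.3666, 204.5403],
       [  0.    ,   0.    ,   1.    ]]), 'k1': -0.017008803965691325, 'hand_eye': array([[ 0.0017,  0.9655,  0.2603,  0.0707],
       [ 1.    , -0.0019,  0.0006, -0.0013],
       [ 0.001 ,  0.2603, -0.9655, -0.1803],
       [ 0.    ,  0.    ,  0.    ,  1.    ]])}
```

View pics/top0.png

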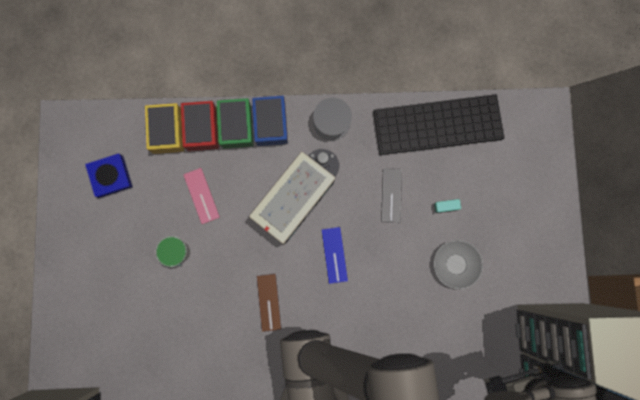

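View pics/side0.png

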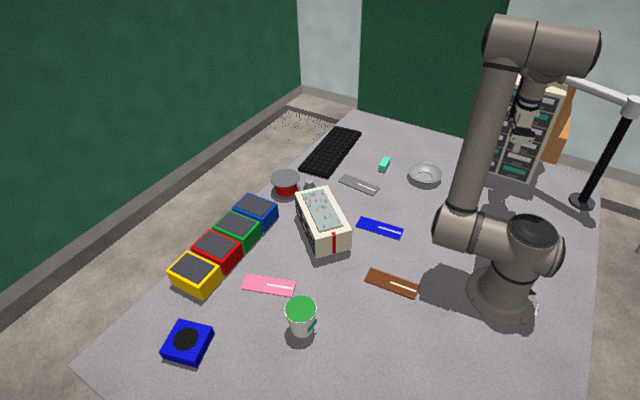

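```bash
cat > h.py <<'E'
from cell import *
import cv2,numpy as np
np.set_printoptions(precision=4,suppress=True)
def ray(name,uv):
    c=calibration(name);K=c["intrinsics"];k1=c["k1"];T=c["world_to_cam"]
    uv=np.atleast_2d(uv).astype(float)
    q=(uv-[K[0,2],K[1,2]])/[K[0,0],K[1,1]]
    r=q.copy()
    for _ in range(8): r=q/(1+k1*(r**2).sum(1,keepdims=True))
    d=np.c_[r[:,0],-r[:,1],-np.ones(len(r))]@T[:3,:3]
    o=-T[:3,:3].T@T[:3,3]
    return o,d
def onplane(name,uv,z):
    o,d=ray(name,uv);return o+d*((z-o[2])/d[:,2:3])
def big(m):
    n,l,s,c=cv2.connectedComponentsWithStats(m.astype(np.uint8));i=1+np.argmax(s[1:,4]);return l==i
E
python3 - <<'E'
from h import *
p=np.load("pics/top0.npz")["p"];hsv=cv2.cvtColor(p,cv2.COLOR_RGB2HSV)
H,S,V=[hsv[...,i].astype(int) for i in range(3)]
def rect(m,z,name):
    m=big(m);ys,xs=np.nonzero(m);P=onplane("top",np.c_[xs,ys],z)[:,:2]
    r=cv2.minAreaRect(P.astype(np.float32)*1000);print(name,m.sum(),r,"corners\n",cv2.boxPoints(r));return P
roi=np.zeros(H.shape,bool);roi[215:295,310:360]=1
rect(roi&(H>110)&(H<130)&(S>120),.006,"plate")
w=roi&(S<110)&(V>150);ys,xs=np.nonzero(w);Q=onplane("top",np.c_[xs,ys],.006)[:,:2];print("line",len(Q),Q.mean(0),cv2.fitLine(Q.astype(np.float32),2,0,.01,.01).ravel())
roi=np.zeros(H.shape,bool);roi[145:250,240:345]=1
c=cv2.morphologyEx((roi&(V>150)).astype(np.uint8),cv2.MORPH_CLOSE,np.ones((9,9)))
rect(c>0,.112,"unit")
red=roi&((H<8)|(H>172))&(S>120);ys,xs=np.nonzero(red);print("red",xs.mean(),ys.mean(),onplane("top",[[xs.mean(),ys.mean()]],.112))
# bystanders
for n,(u,v,z) in dict(tub=(171,251,.1),rubber=(448,206,.034),dish=(457,265,.03),post=(323,157,.133)).items():print(n,onplane("top",[[u,v]],z))
a=cv2.resize(p[140:300,230:360][:,:,::-1],None,fx=4,fy=3.7);cv2.imwrite("pics/crop.png",a)
E
```

```text
plate 868 ((454.82806396484375, -74.47064208984375), (165.27418518066406, 56.240081787109375), 6.184814453125) corners
 [[ 369.6424  -55.4173]
 [ 375.7015 -111.33  ]
 [ 540.0137  -93.524 ]
 [ 533.9546  -37.6113]]
line 97 [ 0.419  -0.0801] [ 0.9976  0.0694  0.419  -0.0801]
unit 1824 ((639.4288330078125, 38.91380310058594), (127.46729278564453, 278.5714111328125), 50.12042236328125) corners
 [[491.6774  79.3117]
 [705.4513 -99.3017]
 [787.1803  -1.4841]
 [573.4064 177.1293]]
red 266.1111111111111 228.33333333333334 [[0.5351 0.1266 0.112 ]]
tub [[0.4775 0.4055 0.1   ]]
rubber [[ 0.5948 -0.4296  0.034 ]]
dish [[ 0.4137 -0.4469  0.03  ]]
post [[ 0.7385 -0.0452  0.133 ]]
```

View pics/crop.png

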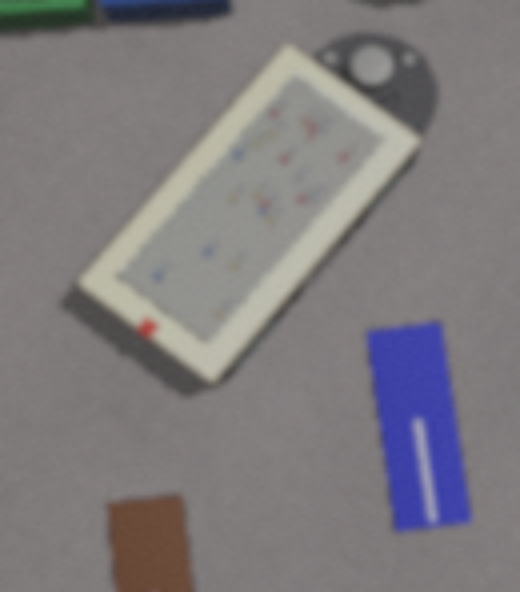

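The crop shows the cream unit (red stripe near top px 266,228; post near 323,157). The plate candidates are blue (335,255), grey (391,195), pink (201,196) and brown (268,302). Blue with the white line is the one meant, and it lies in the anticlockwise direction from the unit. I'm moving to the unit's clockwise side.

send_rows:
  targets:
    - [0,0.041,0.02,0,0]
    - [0,0.041,0.02,0,0]
    - [0,0.041,0.02,0,0]
    - [0,0.041,0.02,0,0]
    - [0,0.041,0.02,0,0.05]

```text
time: 0.6
tool_pos: [0.328, -0.4095, 0.2046]
tool_rot: [-3.141, 0.0, 0.284]
contact_force: [-0.1, -0.8, -0.2]
opening: 0.0566
grip_force: 0.0
```

send_rows:
  targets:
    - [0,0.041,0.02,0,0.05]
    - [0,0.041,0.02,0,0.05]
    - [0,0.041,0.02,0,0.05]
    - [0,0.014,0.04,0,0.05]
    - [0,0.014,0.04,0,0.05]

```text
time: 1.1
tool_pos: [0.4784, -0.2691, 0.2038]
tool_rot: [-3.14, 0.001, 0.536]
contact_force: [0.4, -0.5, -0.0]
opening: 0.0166
grip_force: 0.0
```

send_rows:
  targets:
    - [0,0.014,0.04,0,0.05]
    - [0,0.014,0.04,0,0.05]
    - [0,0.014,0.04,0,0.05]
    - [0,0.014,0.04,0,0.05]
    - [0,0.014,0.04,0,0.05]

```text
time: 1.6
tool_pos: [0.5478, -0.069, 0.2045]
tool_rot: [-3.141, 0.0, 0.786]
contact_force: [1.8, 0.5, 0.2]
opening: 0.0002
grip_force: 0.0
```

send_rows:
  targets:
    - [0,0.014,0.04,0,0.05]
    - [0,0.014,0.04,0,0.05]
    - [0,0.014,0.04,0,0.05]
    - [0,0.014,0.04,0,0.0]
    - [0,0.014,0.04,0,0.0]

```text
time: 2.1
tool_pos: [0.6177, 0.131, 0.2044]
tool_rot: [-3.141, 0.001, 0.934]
contact_force: [0.2, -0.5, 0.8]
opening: 0.0005
grip_force: 0.0
```

send_rows:
  targets:
    - [0,0,0.02,0,0]
    - [0,0,0,0,0]
    - [0,0,0,0,0]

```text
time: 2.4
tool_pos: [0.6173, 0.1492, 0.2042]
tool_rot: [-3.141, 0.001, 0.935]
contact_force: [-0.6, -0.8, 0.5]
opening: 0.0006
grip_force: 0.0
```

Run:
```python
from h import *
d=np.load("pics/top0.npz");o,r=ray("top",[[270,120]]);print("bin top",o+r[0]*d["d"][120,270])
P=onplane("top",[[250,216.2],[283.75,242.7],[335,177.8],[302.5,152.2]],.112);print(P)
s=observe();print(s["time"],s["tool_pos"],s["tool_rot"],s["opening"],s["contact_force"])
```

```text
bin top [0.8704 0.1124 0.075 ]
[[ 0.572   0.1732  0.112 ]
 [ 0.4919  0.076   0.112 ]
 [ 0.6793 -0.0795  0.112 ]
 [ 0.7591  0.0148  0.112 ]]
2.4 [0.6173 0.1492 0.2042] [-3.1412  0.0012  0.9348] 0.000589741893359291 [-0.569  -0.8187  0.4568]
```

send_rows:
  targets:
    - [0,0.012,0.015,0,0]
    - [0,0,0,-0.03,0]
    - [0,0,0,-0.034,0]
    - [0,0,0,-0.03,0]
    - [0,0,0,-0.03,0]

```text
time: 2.9
tool_pos: [0.6295, 0.1623, 0.0798]
tool_rot: [3.141, 0.001, 0.932]
contact_force: [-0.9, -0.5, -0.1]
opening: 0.0003
grip_force: 0.0
```

```bash
cat >> h.py <<'E'
P0=np.array([.737,-.048])
def phi(p):
    "unit angle from the nose edge & red stripe in top picture"
    hsv=cv2.cvtColor(p,cv2.COLOR_RGB2HSV);H,S,V=[hsv[...,i].astype(int) for i in range(3)]
    roi=np.zeros(H.shape,bool);roi[200:265,240:400]=1
    m=roi&((H<8)|(H>172))&(S>110);m=big(m);ys,xs=np.nonzero(m)
    n=onplane("top",[[xs.mean(),ys.mean()]],.112)[0,:2];d=n-P0
    return len(xs),n,np.hypot(*d),np.arctan2(d[1],d[0])%(2*np.pi)
E
python3 - <<'E'
from h import *
p,_=read_camera("top");cv2.imwrite("pics/t1.png",p[:,:,::-1]);print(*phi(p));print(observe()["tool_pos"],observe()["contact_force"])
E
```

```text
Traceback (most recent call last):
  File "h.py", line 22, in phi
    m=roi&((H<8)|(H>172))&(S>110);m=big(m);ys,xs=np.nonzero(m)
                                    ~~~^^^
  File "h.py", line 16, in big
    n,l,s,c=cv2.connectedComponentsWithStats(m.astype(np.uint8));i=1+np.argmax(s[1:,4]);return l==i
                                                                     ~~~~~~~~~^^^^^^^^^
ValueError: attempt to get argmax of an empty sequence
```

View pics/t1.png

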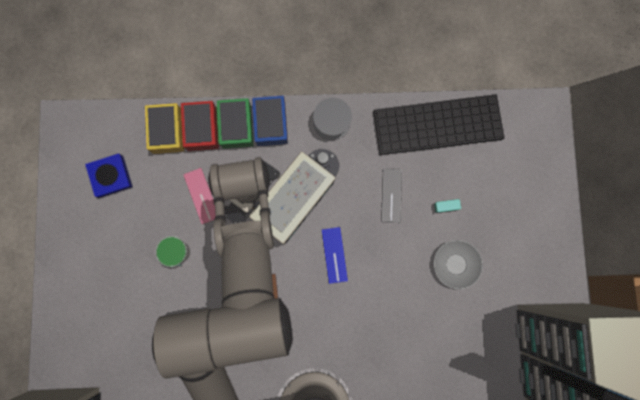

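The arm hides the nose in the top view (unit at about 290,195), so I'll track the red stripe in the side view. Now a gentle push.

send_rows:
  targets:
    - [0,-0.0026,-0.003,0,0]
    - [0,-0.0026,-0.003,0,0]
    - [0,-0.0026,-0.003,0,0]
    - [0,-0.0014,-0.0017,0,0]
    - [0,-0.0014,-0.0017,0,0]

```text
time: 3.45
tool_pos: [0.6196, 0.1518, 0.0823]
tool_rot: [3.14, -0.002, 0.934]
contact_force: [0.5, -0.4, -0.7]
opening: 0.0002
grip_force: 0.0
```

send_rows:
  targets:
    - [0,-0.0014,-0.0017,0,0.01]
    - [0,-0.0014,-0.0017,0,0.01]
    - [0,-0.0014,-0.0017,0,0.01]
    - [0,-0.0014,-0.0017,0,0.01]
    - [0,-0.0014,-0.0017,0,0.01]

```text
time: 3.95
tool_pos: [0.6119, 0.1433, 0.0808]
tool_rot: [-3.142, 0.0, 0.985]
contact_force: [-0.7, 1.2, -0.8]
opening: 0.0005
grip_force: 0.0
```

send_rows:
  targets:
    - [0,-0.0014,-0.0018,0,0.01]
    - [0,-0.0014,-0.0018,0,0.01]
    - [0,-0.0014,-0.0018,0,0.01]
    - [0,-0.0014,-0.0018,0,0.01]
    - [0,-0.0014,-0.0018,0,0.01]

```text
time: 4.45
tool_pos: [0.6049, 0.1342, 0.0809]
tool_rot: [3.141, 0.0, 1.035]
contact_force: [0.8, 0.9, 0.0]
opening: 0.0004
grip_force: 0.0
```

```bash
cat >> h.py <<'E'
def sphi(p):
    "unit angle from top of red stripe in side picture"
    hsv=cv2.cvtColor(p,cv2.COLOR_RGB2HSV);H,S,V=[hsv[...,i].astype(int) for i in range(3)]
    roi=np.zeros(H.shape,bool);roi[215:300,285:450]=1
    m=roi&((H<8)|(H>172))&(S>110)
    if m.sum()<4:return None
    m=big(m);ys,xs=np.nonzero(m);t=ys.min();u=xs[ys<=t+2].mean()
    n=onplane("side",[[u,t]],.112)[0,:2];d=n-P0
    return len(xs),n,np.hypot(*d),np.arctan2(d[1],d[0])%(2*np.pi)
def edge(p):
    "unit angle from its brake-side top edge (cream/dark border) in top picture"
    V=cv2.cvtColor(p,cv2.COLOR_RGB2GRAY);pts=[]
    for r in (.1,.13,.16,.19,.22): pts.append(r)
E
python3 - <<'E'
from h import *
print("start",sphi(np.load("pics/side0.npz")["p"]))
for i in range(3):
    t=observe()["time"];p,_=read_camera("side");print(t,sphi(p))
cv2.imwrite("pics/s1.png",p[:,:,::-1]);s=observe();print(s["time"],s["tool_pos"],s["contact_force"])
E
```

```text
start (78, array([0.5351, 0.1183]), np.float64(0.2615572916104275), np.float64(2.4525501524303084))
4.45 (66, array([0.516 , 0.0915]), np.float64(0.26135425734240164), np.float64(2.5786254691165156))
4.5 (75, array([0.5141, 0.0904]), np.float64(0.2623735761243675), np.float64(2.5860088404825836))
4.55 (65, array([0.5161, 0.0862]), np.float64(0.25853028581490006), np.float64(2.5956173738535564))
4.6 [0.605  0.1342 0.0809] [ 0.6357 -0.3718  0.0885]
```

send_rows:
  targets:
    - [0,0.006,0.008,0,0]
    - [0,0.003,0.004,0.03,0]
    - [0,0,0,0.045,0]
    - [0,0,0,0.045,0]
    - [0,-0.013,-0.038,0,0.07]

```text
time: 5.1
tool_pos: [0.6058, 0.1123, 0.2081]
tool_rot: [3.129, -0.009, 1.11]
contact_force: [0.9, -1.6, 0.9]
opening: 0.0003
grip_force: 0.0
```

send_rows:
  targets:
    - [0,-0.013,-0.04,0,0.075]
    - [0,-0.013,-0.04,0,0.075]
    - [0,-0.013,-0.04,0,0.075]
    - [0,-0.013,-0.04,0,0.075]
    - [0,-0.013,-0.04,0,0.075]

```text
time: 5.6
tool_pos: [0.5361, -0.0927, 0.2011]
tool_rot: [3.141, 0.0, 1.482]
contact_force: [1.5, -0.1, -0.0]
opening: 0.0005
grip_force: 0.0
```

send_rows:
  targets:
    - [0,-0.008,-0.04,0,0.075]
    - [0,-0.004,-0.03,0,0.065]

```text
time: 5.8
tool_pos: [0.5239, -0.1636, 0.2012]
tool_rot: [3.141, 0.001, 1.621]
contact_force: [-1.2, -0.7, 0.3]
opening: 0.0005
grip_force: 0.0
```

Run:
```python
from h import *
for i in range(3):
    t=observe()["time"];p,_=read_camera("side");print(t,sphi(p))
s=observe();print(s["time"],s["tool_pos"],s["tool_rot"])
q,_=read_camera("top")
cv2.imwrite("pics/m2.png",np.hstack([p[100:350,180:580],q[100:350,160:560]])[:,:,::-1])
```

```text
5.8 (63, array([0.4972, 0.0539]), np.float64(0.260509036608853), np.float64(2.7397608650130656))
5.85 (60, array([0.4955, 0.0529]), np.float64(0.2617099049182324), np.float64(2.745859113265275))
5.9 (62, array([0.4955, 0.0529]), np.float64(0.2617099049182324), np.float64(2.745859113265275))
5.95 [ 0.5243 -0.1629  0.2009] [ 3.1411 -0.      1.6154]
```

View pics/m2.png

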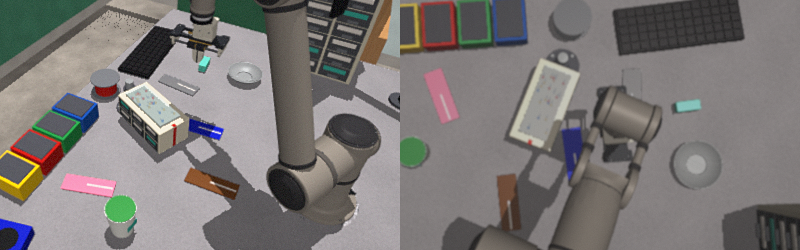

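send_rows:
  targets:
    - [0,0,0,-0.04,0]
    - [0,0,0,-0.04,0]
    - [0,0,0.01,-0.04,0]
    - [0,-0.006,0.02,0,-0.05]
    - [0,-0.006,0.02,0,-0.05]

```text
time: 6.5
tool_pos: [0.5115, -0.1092, 0.0792]
tool_rot: [-3.139, -0.001, 1.517]
contact_force: [0.4, -0.5, 0.6]
opening: 0.0001
grip_force: 0.0
```

Run:
```python
from h import *
for i in range(3):
    t=observe()["time"];p,_=read_camera("side");print(t,sphi(p))
s=observe();print(s["time"],s["tool_pos"],s["tool_rot"],s["contact_force"])
```

```text
6.5 (58, array([0.4905, 0.0336]), np.float64(0.2596553593762606), np.float64(2.821971322485567))
6.55 (56, array([0.4894, 0.033 ]), np.float64(0.26049115237435766), np.float64(2.8255818232066914))
6.6 (59, array([0.4885, 0.0324]), np.float64(0.26121824856260367), np.float64(2.828692184016803))
6.65 [ 0.5124 -0.1095  0.0809] [ 3.1415 -0.0002  1.5225] [ 0.4247  0.5385 -0.0423]
```

send_rows:
  targets:
    - [0,0,0.0095,0,0.02]
    - [0,0,0,0,0]
    - [0,0,0,0,0]
    - [0,0,0,0,0]
    - [0,0,0,0,0]

```text
time: 7.15
tool_pos: [0.5121, -0.1025, 0.0809]
tool_rot: [3.141, 0.0, 1.538]
contact_force: [-0.5, 0.7, -0.4]
opening: 0.0002
grip_force: 0.0
```

send_rows:
  targets:
    - [0,0,0,0,0]
    - [0,0,0,0,0]
    - [0,0,0,0,0]
    - [0,0,0,0,0]
    - [0,0,0,0,0]

```text
time: 7.65
tool_pos: [0.5121, -0.1022, 0.0808]
tool_rot: [3.141, 0.0, 1.539]
contact_force: [-0.5, -0.4, -0.4]
opening: 0.0009
grip_force: 0.0
```

Run:
```python
from h import *
for i in range(3):
    t=observe()["time"];p,_=read_camera("side");print(t,sphi(p))
s=observe();print(s["time"],s["tool_pos"],s["tool_rot"],s["contact_force"])
```

```text
7.65 (51, array([0.4793, 0.0048]), np.float64(0.2630898934146022), np.float64(2.9395697434326795))
7.7 (46, array([0.4793, 0.0048]), np.float64(0.2630898934146022), np.float64(2.9395697434326795))
7.75 (47, array([0.4811, 0.0002]), np.float64(0.26039247007207816), np.float64(2.9553666528953837))
7.8 [ 0.5121 -0.1021  0.0808] [3.1415 0.     1.5389] [-1.1281 -0.2479  0.2522]
```

send_rows:
  targets:
    - [0,0,0,0,0]
    - [0,0,0,0,0]
    - [0,0,0,0,0]
    - [0,0,0,0,0]
    - [0,0,0,0,0]

```text
time: 8.3
tool_pos: [0.5121, -0.1021, 0.0808]
tool_rot: [3.142, 0.0, 1.539]
contact_force: [-0.3, 0.8, -0.4]
opening: 0.0009
grip_force: 0.0
```

send_rows:
  targets:
    - [0,0,-0.0012,0,0]
    - [0,0,-0.0014,0,0.01]
    - [0,0,-0.0014,0,0.01]
    - [0,0,-0.0014,0,0.01]
    - [0,0,-0.0014,0,0.01]

```text
time: 8.8
tool_pos: [0.5121, -0.1091, 0.0808]
tool_rot: [3.141, -0.0, 1.58]
contact_force: [-0.1, 0.2, -0.9]
opening: 0.0006
grip_force: 0.0
```

Run:
```python
from h import *
for i in range(2):
    t=observe()["time"];p,_=read_camera("side");print(t,sphi(p))
s=observe();print(s["time"],s["tool_pos"],s["tool_rot"],s["contact_force"])
cv2.imwrite("pics/s3.png",p[:,:,::-1])
```

```text
8.8 (34, array([ 0.4654, -0.0146]), np.float64(0.2736234774750117), np.float64(3.0190778651345336))
8.85 (30, array([ 0.4647, -0.015 ]), np.float64(0.274304028029259), np.float64(3.020954056234285))
8.9 [ 0.5121 -0.1092  0.0808] [3.1415 0.0001 1.579 ] [-0.6934  0.3583  0.4526]
```

View pics/s3.png

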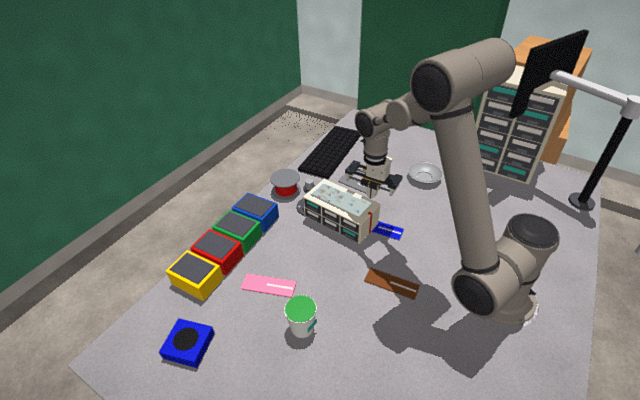

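send_rows:
  targets:
    - [0,0,-0.0013,0,0.01]
    - [0,0,-0.0013,0,0.01]
    - [0,0,-0.0013,0,0.01]
    - [0,0,-0.0013,0,0.01]
    - [0,0,-0.0012,0,0.01]

```text
time: 9.4
tool_pos: [0.5121, -0.1155, 0.0808]
tool_rot: [3.141, 0.0, 1.63]
contact_force: [0.8, 0.2, -0.3]
opening: 0.0006
grip_force: 0.0
```

Run:
```python
from h import *
for i in range(1):
    t=observe()["time"];p,_=read_camera("side");print(t,sphi(p))
s=observe();print(s["time"],s["tool_pos"],s["tool_rot"],s["contact_force"])
q,_=read_camera("top")
cv2.imwrite("pics/m4.png",cv2.resize(q[120:300,220:420],None,fx=4,fy=3.3)[:,:,::-1])
```

```text
9.4 (24, array([ 0.4592, -0.0182]), np.float64(0.2793698454182131), np.float64(3.0345529447766246))
9.45 [ 0.5121 -0.1156  0.0808] [3.1414 0.0001 1.63  ] [-0.0578 -0.1802 -0.3252]
```

View pics/m4.png

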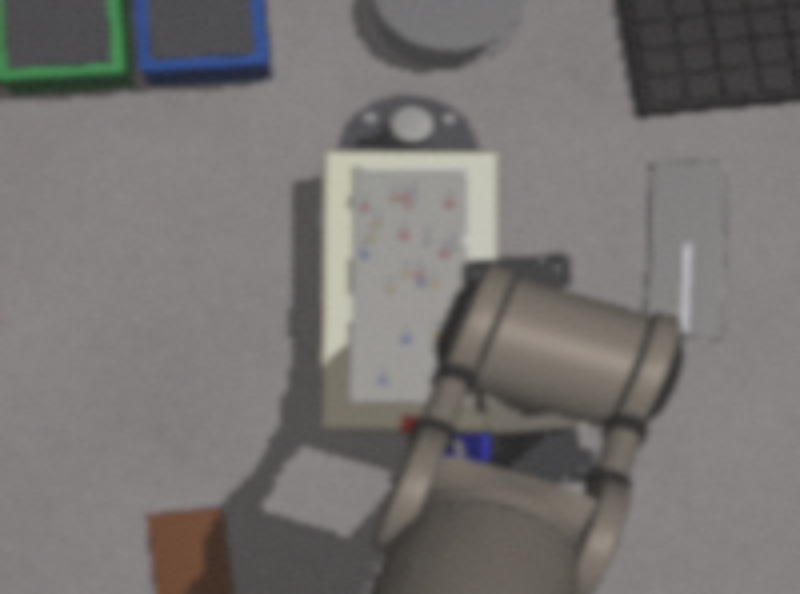

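```bash
cat >> h.py <<'E'
def lphi(p):
    "unit angle from its push-side top edge in top picture"
    g=cv2.GaussianBlur(p,(3,3),0).astype(int);c=g[...,0]-g[...,2]  # cream: red minus blue
    pts=[]
    for v in range(172,236,2):
        d=np.diff(c[v,270:335]);i=np.argmax(d)
        if d[i]>4:pts.append((270.5+i,v))
    P=onplane("top",np.array(pts),.112)[:,:2].astype(np.float32)
    a=cv2.fitLine(P,cv2.DIST_HUBER,0,.001,.001).ravel();d=a[:2]*(-1 if a[0]>0 else 1)
    n=np.array([-d[1],d[0]]);return len(P),np.arctan2(d[1],d[0])%(2*np.pi),"pivot offset",(P0-a[2:])@n
E
python3 - <<'E'
from h import *
for i in range(2):
    t=observe()["time"];p,_=read_camera("top");print(t,lphi(p))
s=observe();print(s["time"],s["tool_pos"],s["contact_force"])
E
```

```text
9.5 (32, np.float32(3.1119175), 'pivot offset', np.float64(0.0711699912604668))
9.55 (28, np.float32(3.1149445), 'pivot offset', np.float64(0.06926245022240198))
9.6 [ 0.5122 -0.1156  0.0809] [ 0.0128 -0.747  -0.5359]
```

send_rows:
  targets:
    - [0,0,-0.0012,0,0.005]
    - [0,0,-0.0012,0,0.005]
    - [0,0,-0.0012,0,0.005]
    - [0,0,-0.0012,0,0.005]
    - [0,0,-0.0012,0,0.005]

```text
time: 10.1
tool_pos: [0.512, -0.1214, 0.0808]
tool_rot: [3.142, -0.0, 1.654]
contact_force: [-0.3, -0.0, -0.0]
opening: 0.0002
grip_force: 0.0
```

send_rows:
  targets:
    - [0,0,-0.0011,0,0.005]
    - [0,0,-0.0011,0,0.005]
    - [0,0,-0.0011,0,0.005]
    - [0,0,-0.001,0,0.005]
    - [0,0,-0.001,0,0.005]

```text
time: 10.6
tool_pos: [0.5121, -0.1267, 0.0809]
tool_rot: [3.141, 0.0, 1.679]
contact_force: [0.0, 0.2, -0.1]
opening: 0.0002
grip_force: 0.0
```

Run:
```python
from h import *
for i in range(2):
    t=observe()["time"];p,_=read_camera("top");print(t,lphi(p))
s=observe();print(s["time"],s["tool_pos"],s["contact_force"])
```

```text
10.6 (32, np.float32(3.0730758), 'pivot offset', np.float64(0.07002338868592103))
10.65 (32, np.float32(3.0730758), 'pivot offset', np.float64(0.07002338868592103))
10.7 [ 0.5121 -0.1268  0.0809] [0.0524 0.5239 0.5441]
```

send_rows:
  targets:
    - [0,0,0,0,0]
    - [0,0,0,0,0]
    - [0,0,0,0,0]
    - [0,0,0,0,0]
    - [0,0,0,0,0]

```text
time: 11.2
tool_pos: [0.5121, -0.1266, 0.0808]
tool_rot: [3.141, 0.0, 1.679]
contact_force: [-0.4, -0.6, -0.3]
opening: 0.0003
grip_force: 0.0
```

Run:
```python
from h import *
for i in range(2):
    t=observe()["time"];p,_=read_camera("top");print(t,lphi(p))
q,_=read_camera("side");print(sphi(q))
cv2.imwrite("pics/m5.png",cv2.resize(p[120:300,220:420],None,fx=4,fy=3.3)[:,:,::-1])
```

```text
11.2 (32, np.float32(3.0522442), 'pivot offset', np.float64(0.07025874330001247))
11.25 (32, np.float32(3.0561647), 'pivot offset', np.float64(0.0710689007052896))
(33, array([ 0.464 , -0.0154]), np.float64(0.2749855503374238), np.float64(3.022820961260353))
```

View pics/m5.png

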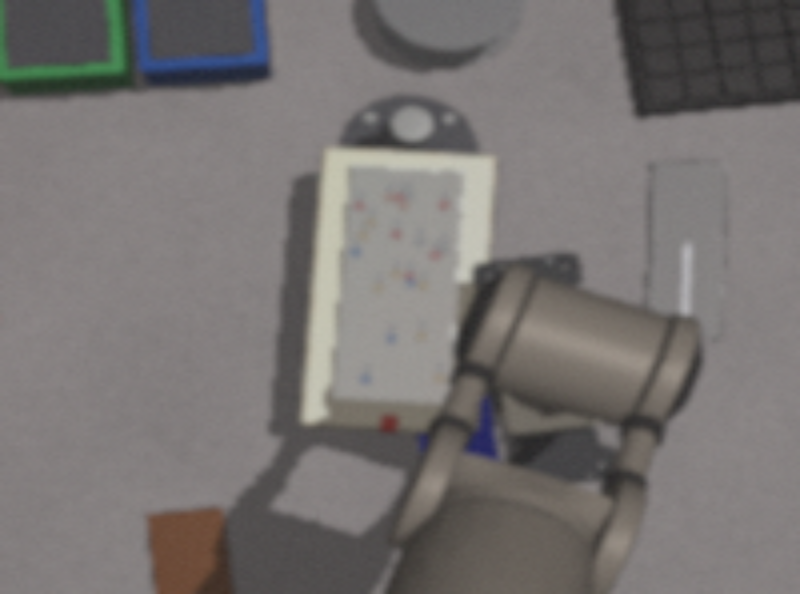

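send_rows:
  targets:
    - [0,0,0,0.04,0]
    - [0,0,0,0.04,0]
    - [0,0,0,0.04,0]
    - [0,0.003,0.035,0,-0.05]
    - [0,0.003,0.035,0,-0.05]

```text
time: 11.85
tool_pos: [0.5187, -0.0566, 0.2024]
tool_rot: [3.138, 0.001, 1.574]
contact_force: [-0.3, 0.0, -0.2]
opening: -0.0001
grip_force: 0.0
```

send_rows:
  targets:
    - [0,0.003,0.035,0,-0.05]
    - [0,0.003,0.035,0,-0.05]
    - [0,0.003,0.035,0,0]
    - [0,0.003,0.035,0,0]
    - [0,0,0,0,0]

```text
time: 12.35
tool_pos: [0.5299, 0.087, 0.2008]
tool_rot: [3.142, -0.001, 1.483]
contact_force: [0.4, -0.7, 1.0]
opening: 0.0003
grip_force: 0.0
```

Run:
```python
from h import *
for i in range(2):
    t=observe()["time"];p,_=read_camera("side");print(t,sphi(p))
s=observe();print(s["time"],s["tool_pos"],s["tool_rot"])
q,_=read_camera("top");np.savez("pics/q6.npz",p=q);a=sphi
try: print(phi(q))
except Exception as e: print(e)
cv2.imwrite("pics/m6.png",np.vstack([cv2.resize(p[170:270,270:450],None,fx=3,fy=3),cv2.resize(q[130:230,260:440],None,fx=3,fy=3)])[:,:,::-1])
```

```text
12.35 (42, array([ 0.471 , -0.0113]), np.float64(0.26848379954170754), np.float64(3.0045094063024624))
12.4 (41, array([ 0.4715, -0.011 ]), np.float64(0.2680656092397281), np.float64(3.0032919957990254))
12.45 [0.5299 0.0838 0.2007] [-3.1414  0.0004  1.4807]
(14, array([ 0.4738, -0.0073]), np.float64(0.26632019547566776), np.float64(2.9880353501120496))
```

View pics/m6.png

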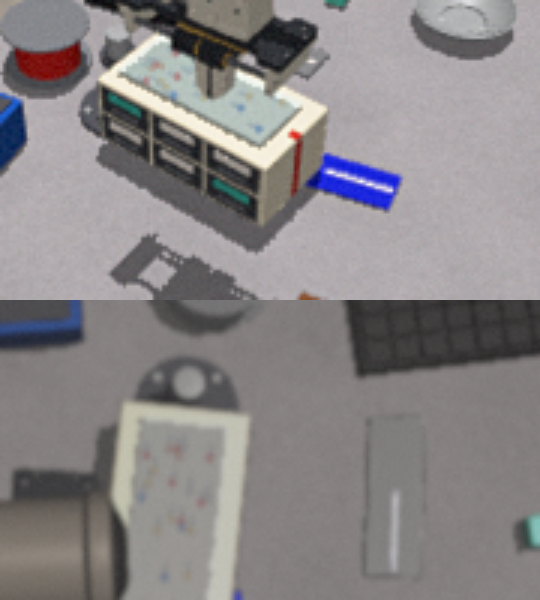

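send_rows:
  targets:
    - [0,0,0,-0.04,0]
    - [0,0,0,-0.04,0]
    - [0,0,0,-0.04,0]
    - [0,0,-0.004,0,0]
    - [0,0,-0.003,0,0]

```text
time: 13.0
tool_pos: [0.5303, 0.075, 0.0814]
tool_rot: [-3.141, 0.0, 1.477]
contact_force: [0.1, -0.7, 1.1]
opening: 0.0004
grip_force: 0.0
```

send_rows:
  targets:
    - [0,0,-0.002,0,0]
    - [0,0,-0.001,0,0]
    - [0,0,-0.001,0,0]
    - [0,0,-0.001,0,0]
    - [0,0,-0.001,0,0]

```text
time: 13.5
tool_pos: [0.5303, 0.0705, 0.0813]
tool_rot: [3.141, -0.0, 1.479]
contact_force: [1.2, 1.8, 1.5]
opening: 0.0006
grip_force: 1.2
```

send_rows:
  targets:
    - [0,0,-0.001,0,0]
    - [0,0,-0.001,0,0]
    - [0,0,-0.001,0,0]
    - [0,0,-0.001,0,0]
    - [0,0,-0.001,0,0]

```text
time: 14.0
tool_pos: [0.53, 0.0653, 0.0808]
tool_rot: [-3.142, 0.0, 1.479]
contact_force: [0.1, 0.0, 0.1]
opening: 0.0007
grip_force: 0.0
```

send_rows:
  targets:
    - [0,0,-0.001,0,0]
    - [0,0,-0.001,0,0]
    - [0,0,-0.001,0,0]
    - [0,0,-0.001,0,0]
    - [0,0,-0.001,0,0]

```text
time: 14.5
tool_pos: [0.53, 0.0603, 0.0808]
tool_rot: [3.142, 0.0, 1.479]
contact_force: [0.5, 0.3, -0.6]
opening: 0.0003
grip_force: 0.0
```

Run:
```python
from h import *
for i in range(3):
    t=observe()["time"];p,_=read_camera("side");print(t,sphi(p))
s=observe();print(s["time"],s["tool_pos"],s["tool_rot"],s["contact_force"])
```

```text
14.5 (31, array([ 0.463 , -0.0103]), np.float64(0.2765859433967295), np.float64(3.0048186442005114))
14.55 (31, array([ 0.463 , -0.0103]), np.float64(0.2765859433967295), np.float64(3.0048186442005114))
14.6 (29, array([ 0.4626, -0.0105]), np.float64(0.2769885607224645), np.float64(3.0059510701574967))
14.65 [0.5301 0.0603 0.0809] [3.1415 0.     1.4787] [-0.1989  0.4523 -0.5588]
```

send_rows:
  targets:
    - [0,0,0.006,0.02,0]
    - [0,0,0,0.05,0]
    - [0,0,0,0.05,0]
    - [0,0,-0.03,0,0.05]
    - [0,0,-0.038,0,0.05]

```text
time: 15.15
tool_pos: [0.5309, -0.0012, 0.2029]
tool_rot: [3.137, 0.0, 1.584]
contact_force: [0.3, -0.4, -1.2]
opening: 0.0008
grip_force: 0.0
```

send_rows:
  targets:
    - [0,0,-0.04,0,0.05]
    - [0,0,-0.04,0,0.03]
    - [0,0,-0.04,0,0]
    - [0,0,-0.028,0,0]
    - [0,-0.003,0,0,0]

```text
time: 15.65
tool_pos: [0.527, -0.1531, 0.2005]
tool_rot: [3.142, 0.001, 1.655]
contact_force: [-0.5, 0.8, -0.6]
opening: 0.0003
grip_force: 0.0
```

send_rows:
  targets:
    - [0,0,0,-0.04,0]
    - [0,0,0,-0.04,0]
    - [0,0,0,-0.04,0]

```text
time: 15.95
tool_pos: [0.527, -0.1488, 0.0799]
tool_rot: [3.14, 0.0, 1.659]
contact_force: [0.6, -0.4, -0.6]
opening: 0.0005
grip_force: 0.0
```

Run:
```python
from h import *
for i in range(3):
    t=observe()["time"];p,_=read_camera("top");print(t,lphi(p))
s=observe();print(s["time"],s["tool_pos"],s["tool_rot"],s["contact_force"])
```

```text
15.95 (31, np.float32(3.150968), 'pivot offset', np.float64(0.0707189291232314))
16.0 (31, np.float32(3.1507096), 'pivot offset', np.float64(0.07011930982972281))
16.05 (31, np.float32(3.1650233), 'pivot offset', np.float64(0.07090018198865104))
16.1 [ 0.5255 -0.1482  0.0793] [-3.1369 -0.0028  1.6594] [-0.2243 -0.1811  1.0627]
```

send_rows:
  targets:
    - [0,0,0.004,0,0]
    - [0,0,0,0,0]
    - [0,0,0,0,0]
    - [0,0,0,0,0]
    - [0,0,0,0,0]

```text
time: 16.6
tool_pos: [0.5274, -0.1458, 0.0815]
tool_rot: [3.14, 0.001, 1.659]
contact_force: [0.2, 0.2, -0.2]
opening: 0.0011
grip_force: 0.0
```

send_rows:
  targets:
    - [0,0,-0.0004,0,0]
    - [0,0,-0.0004,0,0]
    - [0,0,-0.0004,0,0]
    - [0,0,-0.0004,0,0]
    - [0,0,-0.0004,0,0]

```text
time: 17.1
tool_pos: [0.527, -0.1477, 0.0808]
tool_rot: [-3.142, -0.0, 1.659]
contact_force: [0.5, -0.2, 0.9]
opening: 0.0003
grip_force: 0.0
```

send_rows:
  targets:
    - [0,0,-0.0004,0,0]
    - [0,0,-0.0004,0,0]
    - [0,0,-0.0004,0,0]
    - [0,0,-0.0004,0,0]
    - [0,0,-0.0004,0,0]

```text
time: 17.6
tool_pos: [0.527, -0.1497, 0.0808]
tool_rot: [3.142, -0.0, 1.659]
contact_force: [-0.3, 0.6, 0.1]
opening: 0.0007
grip_force: 0.0
```

send_rows:
  targets:
    - [0,0,-0.0004,0,0]
    - [0,0,-0.0004,0,0]
    - [0,0,-0.0004,0,0]
    - [0,0,-0.0004,0,0]
    - [0,0,-0.0004,0,0]

```text
time: 18.1
tool_pos: [0.527, -0.1516, 0.0808]
tool_rot: [3.142, -0.0, 1.659]
contact_force: [0.4, -0.2, 0.8]
opening: 0.0003
grip_force: 0.0
```

Run:
```python
from h import *
for i in range(3):
    t=observe()["time"];p,_=read_camera("top");print(t,lphi(p))
s=observe();print(s["time"],s["tool_pos"],s["tool_rot"],s["contact_force"])
```

```text
18.1 (30, np.float32(3.2774808), 'pivot offset', np.float64(0.06961158617437588))
18.15 (31, np.float32(3.274574), 'pivot offset', np.float64(0.069362281587275))
18.2 (32, np.float32(3.2708812), 'pivot offset', np.float64(0.0686053146998154))
18.25 [ 0.527  -0.1516  0.0808] [ 3.1416 -0.      1.6587] [-0.5998 -0.5307  0.3271]
```

send_rows:
  targets:
    - [0,0,-0.004,0,0]
    - [0,0,-0.008,0,0]
    - [0,0,-0.01,0,0]
    - [0,0,-0.01,0,0]
    - [0,0,0,0,0]

```text
time: 18.75
tool_pos: [0.5271, -0.1854, 0.0808]
tool_rot: [3.141, 0.001, 1.657]
contact_force: [-0.7, 0.4, 1.6]
opening: 0.0006
grip_force: 0.0
```

Run:
```python
from h import *
for i in range(5):
    t=observe()["time"];p,_=read_camera("top");print(t,lphi(p))
```

```text
18.75 (30, np.float32(3.2777348), 'pivot offset', np.float64(0.06984802750439109))
18.8 (31, np.float32(3.2697833), 'pivot offset', np.float64(0.06953541840409191))
18.85 (32, np.float32(3.26638), 'pivot offset', np.float64(0.06903293264515609))
18.9 (31, np.float32(3.2753503), 'pivot offset', np.float64(0.07037001481320825))
18.95 (32, np.float32(3.2802556), 'pivot offset', np.float64(0.07096561511918827))
```

send_rows:
  targets:
    - [0,0,0,0,0]
    - [0,0,0,0,0]
    - [0,0,0,0,0]
    - [0,0,0,0,0]
    - [0,0,0,0,0]

```text
time: 19.5
tool_pos: [0.5271, -0.1836, 0.0809]
tool_rot: [3.141, 0.0, 1.659]
contact_force: [-0.1, -0.1, 0.1]
opening: 0.0003
grip_force: 0.0
```

Run:
```python
from h import *
for i in range(5):
    t=observe()["time"];p,_=read_camera("top");print(t,lphi(p))
```

```text
19.5 (32, np.float32(3.2705858), 'pivot offset', np.float64(0.07023532452866817))
19.55 (32, np.float32(3.263475), 'pivot offset', np.float64(0.0690530228812687))
19.6 (31, np.float32(3.2620218), 'pivot offset', np.float64(0.06859156235770816))
19.65 (32, np.float32(3.2719893), 'pivot offset', np.float64(0.06995999215943553))
19.7 (32, np.float32(3.270688), 'pivot offset', np.float64(0.06955106504473181))
```

send_rows:
  targets:
    - [0,0,-0.03,0.02,0]
    - [0,0,-0.03,0.04,0]
    - [0,0,-0.03,0.04,0]
    - [0,0,-0.03,0,0]
    - [0,0,-0.03,0,0]

```text
time: 20.25
tool_pos: [0.5275, -0.3353, 0.1827]
tool_rot: [3.139, 0.002, 1.659]
contact_force: [-0.7, -0.3, -0.5]
opening: 0.0007
grip_force: 0.0
```

send_rows:
  targets:
    - [0,0,-0.03,0,0]
    - [0,0,0,0,0]
    - [0,0,0,0,0]
    - [0,0,0,0,0]
    - [0,0,0,0,0]

```text
time: 20.75
tool_pos: [0.5273, -0.3625, 0.181]
tool_rot: [3.141, -0.0, 1.66]
contact_force: [0.3, -0.1, -0.4]
opening: 0.0006
grip_force: 0.0
```

send_rows:
  targets:
    - [0,0,0,0,0]
    - [0,0,0,0,0]
    - [0,0,0,0,0]
    - [0,0,0,0,0]
    - [0,0,0,0,0]

```text
time: 21.25
tool_pos: [0.5271, -0.3636, 0.1808]
tool_rot: [3.141, 0.0, 1.659]
contact_force: [0.2, 0.2, 0.9]
opening: 0.0004
grip_force: 0.0
```

send_rows:
  targets:
    - [0,0,0,0,0]
    - [0,0,0,0,0]
    - [0,0,0,0,0]
    - [0,0,0,0,0]
    - [0,0,0,0,0]

```text
time: 21.75
tool_pos: [0.527, -0.3637, 0.1808]
tool_rot: [3.141, 0.0, 1.659]
contact_force: [0.6, -0.3, -0.6]
opening: 0.0005
grip_force: 0.0
```

Run:
```python
from h import *
for i in range(4):
    t=observe()["time"];p,_=read_camera("top");print(t,lphi(p))
try:print(phi(p))
except Exception as e:print(e)
q,_=read_camera("side")
cv2.imwrite("pics/m7.png",np.vstack([cv2.resize(q[170:270,300:480],None,fx=3,fy=3),cv2.resize(p[170:270,260:440],None,fx=3,fy=3)])[:,:,::-1])
```

```text
21.75 (32, np.float32(3.2580128), 'pivot offset', np.float64(0.06921700842497766))
21.8 (32, np.float32(3.2634044), 'pivot offset', np.float64(0.06990939396399101))
21.85 (32, np.float32(3.2569635), 'pivot offset', np.float64(0.06909450067608436))
21.9 (32, np.float32(3.2642262), 'pivot offset', np.float64(0.07024324663494443))
(11, array([ 0.4742, -0.076 ]), np.float64(0.264261098726493), np.float64(3.2475978076654175))
```

View pics/m7.png

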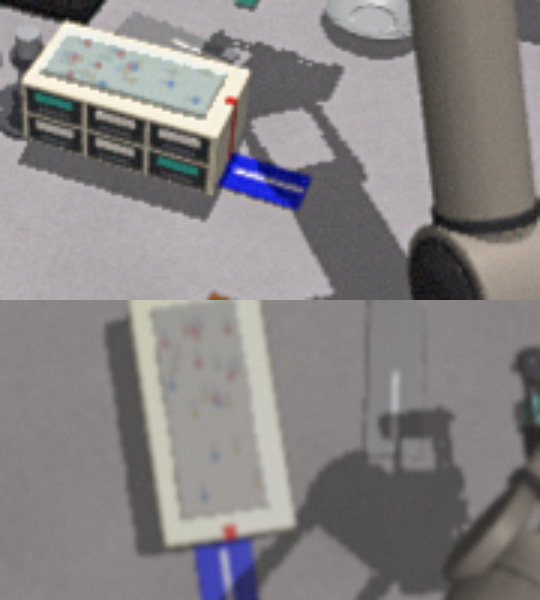

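The stripe (crop 230,530) stands over the white line (227,570), about 2 mm off sideways, and the unit is almost still. I'll wait a moment longer, then hand in.

send_rows:
  targets:
    - [0,0,0,0,0]
    - [0,0,0,0,0]
    - [0,0,0,0,0]
    - [0,0,0,0,0]
    - [0,0,0,0,0]

```text
time: 22.5
tool_pos: [0.5271, -0.3636, 0.1808]
tool_rot: [3.142, -0.0, 1.659]
contact_force: [-0.2, 0.3, -0.3]
opening: 0.0007
grip_force: 0.0
```

send_rows:
  targets:
    - [0,0,0,0,0]
    - [0,0,0,0,0]
    - [0,0,0,0,0]
    - [0,0,0,0,0]
    - [0,0,0,0,0]

```text
time: 23.0
tool_pos: [0.527, -0.3636, 0.1808]
tool_rot: [3.141, -0.0, 1.659]
contact_force: [-0.1, -0.5, 0.4]
opening: 0.0
grip_force: 0.0
```

```bash
python3 -c "
from h import *
p,_=read_camera('top');print(phi(p),lphi(p));print(hand_in())"
```

```text
(12, array([ 0.4738, -0.0757]), np.float64(0.2646175044045519), np.float64(3.246399657461884)) (32, np.float32(3.250812), 'pivot offset', np.float64(0.06894473671681561))
the job is handed in; nothing more can be done
None
```

I handed the job in at about 23 s: the red stripe was about 2 mm off the blue plate's white line, with the unit drifting at under 0.01 rad/s and untouched for more than 3 s; the hand-in returned no verdict.

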